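Latch the wax-tablet mould shut

TASK

Get the aluminium wax-tablet mould ready for the next pour: swing the wire loop of its draw latch over and hook it on the keeper of the far half, then snap the red lever fully down over centre so that the seam is drawn tight and stays shut. Leave the bottles and glassware around it where they stand.

Things in the scene. Friction and masses are not known exactly. Their poses are not given: they have to be found in the camera images.
- mould: aluminium wax-tablet mould, 140 (x) x 210 (y) mm, flat top 58 mm above the table, fixed with its dark steel plate (160 x 236 x 8 mm). Origin: middle of its underside. The seam of its two halves runs along y at x = 0, four tablet cavities open on it. A draw latch lies across the seam at y = -70 mm and moves in that x-z plane: lever on the near half (-x), keeper on the far half (+x)
- lever_pivot (a point): pivot of the latch lever, at (-22, -70, 78) mm in the mould's frame, so 20 mm above the mould's top. The pivot turns about the mould's y axis. This point's own frame turns with the lever
- lever_grip (a point): middle of the upper face of the lever's red grip: 55 mm from the pivot along the lever, 7 mm above it when the lever is down. The lever is a steel strip, 22 mm wide and 5.5 mm thick at the grip, turned-up tip 77 mm from the pivot. Down, it lies level, pointing from the pivot away from the keeper, its tip 29 mm out past the mould's edge
- loop_axis (a point): axis on which the wire loop swings, carried by the lever 16 mm from the lever pivot towards the lever's tip (15.7 mm along the lever and 2.9 mm below the pivot when the lever is down). It runs along the mould's y axis
- loop_bar (a point): middle of the cross bar at the end of the wire loop, 72 mm from the loop's axis. The loop is a U of 5 mm wire, 40 mm wide outside (30 inside), that straddles the lever and weighs 35 g. At the start it is thrown back along the lever, the bar about 11 mm past the lever's tip, in clear air. Its frame's x points from the loop's axis to the bar
- keeper (a point): seat of the keeper hook: the bar's centre when hooked. 78 mm above the table, 56.4 mm from the lever pivot with the mould shut, 4 mm more when ajar; x points away from the pivot. Hook 22 mm wide: post face 2.5 mm on the pivot side of the seat; lip above, out to 3 mm past the seat on the other side, 3.5 to 8.5 mm above it. Throat floor 4.5 mm under the seat, level to 16 mm past it, then sloping
- lever (a joint): lever angle, rad: 0 fully down on its stop, growing as the grip is raised, upright at 1.57, at most 2.2. Slight friction (0.06 N m) holds it where it is left. With the loop hooked, lowering it draws the far half in: about 40 N in the loop, under 10 N on the grip; past dead centre at about 0.18 the pull itself snaps it down and holds it
- loop (a joint): angle of the loop on the lever, rad: 0 when it stretches towards the keeper in line with the lever, growing as it is lifted and thrown back, 3.14 when it lies back along the lever against its stops. Almost no friction: it drops by its own weight. Pulling the loop up and forward raises the lever with it; pulling it level when the lever is nearly down does not
- far_half (a joint): opening of the mould's far half about an upright pin at the end away from the latch, rad: 0 shut, about 0.022 at the start, where a silicone seal holds it ajar (4 mm gap at the latch); properly latched it reads about 0.004
- dropper_a: amber dropper bottle with black bulb, 39 x 39 x 102 mm, bystander; origin at the middle of its underside
- dropper_b: amber dropper bottle with black bulb, 39 x 39 x 102 mm, bystander; origin at the middle of its underside
- beaker: small glass beaker, 47 x 47 x 55 mm, bystander; origin at the middle of its underside
- funnel: small steel funnel standing mouth down, 57 x 57 x 56 mm, bystander; origin at the middle of its underside
- atomiser: slim glass atomiser with gold cap, 18 x 18 x 80 mm, bystander; origin at the middle of its underside

How it is judged:
By the outcome, as a careful person would: the job done as asked, in the order asked, and still so for the second after the job is handed in, with the robot touching nothing.
It also fails if it takes over 58 s, if anything falls off the work surface, if the arm or the gripper's body presses on something with over 40 N, if the wrist force passes 120 N, or if a joint passes its speed limit or range.

ROBOT

A 6-joint arm with a two-finger parallel gripper is mounted at the origin on a cart in front of the work surface, level with it; the furniture and walls round the work are solid. World frame = base frame: x ahead of the robot, y to its left, z up, the work surface at z = 0. Lengths are in m, angles in rad, forces in N, time in s.
With the tool pointing down it reaches from about 0.35 to 0.85 m from the base axis. Payload 8.1 kg.
Tool frame: the origin (TCP) lies between the finger pads; the fingertips stand 14 mm ahead of it and the grasp point (between the pads) lies 5 mm behind it; z points along the fingers, y is the line along which they close (so a half turn about z gives the same grasp; the last joint's range is limited). The gripper opens to 93 mm and grips with 3 to 60 N. Pads are 15 mm wide; open, the fingers measure 128 mm over their backs; the gripper's body (75 mm by 188 mm) begins 65 mm behind the grasp point.
Start: joints at [1.071, 0.13, 1.488, -0, 1.523, -0.085], TCP at [0.242, 0.549, 0.233] pointing down, gripper open.
Joint ranges: [-2.96, 2.96], [-0.89, 2.26], [0.02, 2.5], [-1.34, 4.48], [0, 2.73], [-2.66, 2.66]. Speed limits (rad/s): [2.39, 2.39, 2.79, 3.14, 3.14, 3.14].

INTERFACE

Orientations are given as a rotation vector (axis times angle).
In Python, from plant import robot gives the robot as it stands.
- The arm moves only by the tool arm_command, never from a script. Its argument "targets" is a list of rows, each an object of numbers: "x", "y", "z": the shift along the world's x, y, z in units of 500 mm (1.0 is 500 mm); "rx", "ry", "rz": the turn, a rotation vector about the world's x, y, z in units of 2 rad (1.0 is 2 rad); "claw": the closure in counts, from 0 (fully open) to 255 (shut). In form: [{"x": .., "y": .., "z": .., "rx": .., "ry": .., "rz": .., "claw": ..}, ...]. A call has 1 to 10 rows; each row is the pose to reach, as a shift and turn from the pose commanded when the call began; what a row does not reach only later rows make up. A row lasts 1/12 s, in which the tool goes at most 41.7 mm and 7.16 degrees, less where a joint would pass 70% of its speed; a pose out of reach is approached as far as the arm can. A call with a number of a shift or a turn outside -1 to 1 is refused whole. A call with a gripper value outside its range is refused whole. The fingers move at their own pace and stop on an object; "squeeze" is the grip in N (left out, the last holds). Time passes only in rows, so rows that repeat a pose let the fingers close. It gives the time, the measured TCP pose, the force, the opening and the grip force at its end, in the units of the state.
- robot.read_state(): the state, without advancing time (a new reading comes with each control period).
- robot.read_camera(name): name is "side" or "top"; returns (picture, depth): 480x640x3 uint8, red, green, blue; 480x640 float32, m along the optical axis (not along the pixel's ray), 0 where there is no reading.
- robot.get_calibration(name): a dict with "intrinsics" (3x3 intrinsics, pixels), "origin" and "orientation" of the camera in the world. Camera axes: x right, y up, looking along -z (the intrinsics and any distortion apply to the point x, -y, -z); pixel columns grow to the right and rows downward; lengths in m; the calibration is good to about 2 mm. A picture is of the moment at which its call begins. get_calibration takes no time and is no camera call.
- robot.close_job(): hands the job in; it is judged then, once.
The state is a dict: "t": time; "q": joint angles; "dq": joint speeds; "joint_torque": joint torques, N m; "tool_pos": TCP position; "orientation": TCP orientation; "force": force on the tool from outside, world axes, zero at the start; "wrist_torque": the same for the moment, N m; "opening": finger opening in m; "gripper_force": force on a finger pad.
Only numpy, scipy, OpenCV 4.12 (cv2) and the standard library are available. Lean on these libraries where they do the work, as an engineer would, in place of code of your own. Each camera call takes 0.05 s, during which the arm holds its last target. There are 200 camera calls.

## Working session

There is one attempt and no reset: what is moved stays moved. The work goes in short steps, Python scripts to look and compute and a tool call to move; the robot and the scene stay as the last step left them, time stands still between calls to the robot, and variables do not carry over. Pictures are saved under pics/ and viewed, at most 10 in all, crops included, and the job is handed in when it is done.

Besides the shell and the picture viewer there is one more tool, called after "Call:" as name(argument=value, ...), one argument or row to a line, values as JSON. arm_command: Moves the arm, as the interface text tells. Shifts and turns lie within -1 to 1; 1 stands for 500 mm of shift or 2 rad of turn. Its arguments: {"type":"object","properties":{"targets":{"type":"array","items":{"type":"object","properties":{"x":{"type":"number","minimum":-1,"maximum":1},"y":{"type":"number","minimum":-1,"maximum":1},"z":{"type":"number","minimum":-1,"maximum":1},"rx":{"type":"number","minimum":-1,"maximum":1},"ry":{"type":"number","minimum":-1,"maximum":1},"rz":{"type":"number","minimum":-1,"maximum":1},"claw":{"type":"number"}}}},"squeeze":{"type":"number"}},"required":["targets"]}

```bash
mkdir -p pics
cat > h.py <<'E'
import numpy as np, cv2
from plant import robot
from scipy.spatial.transform import Rotation as R
def cal(n):
    c=robot.get_calibration(n); o=np.array(c["orientation"],float)
    M=o if o.shape==(3,3) else (R.from_rotvec(o).as_matrix() if o.size==3 else None)
    return np.array(c["intrinsics"]),np.array(c["origin"]),M,c
def pts(n,depth):
    K,o,M,_=cal(n); v,u=np.mgrid[0:480,0:640]
    p=np.stack([(u-K[0,2])/K[0,0]*depth,-(v-K[1,2])/K[1,1]*depth,-depth],-1)
    return p@M.T+o
def ray(n,u,v,z):
    K,o,M,_=cal(n); d=M@np.array([(u-K[0,2])/K[0,0],-(v-K[1,2])/K[1,1],-1]); return o+d*(z-o[2])/d[2]
def proj(n,P):
    K,o,M,_=cal(n); c=(np.atleast_2d(P)-o)@M; return np.stack([K[0,0]*c[:,0]/-c[:,2]+K[0,2],-K[1,1]*c[:,1]/-c[:,2]+K[1,2]],-1)
def snap(n,name):
    im,d=robot.read_camera(n); np.savez(name,im=im,d=d); return im,d
E
python3 - <<'E'
from h import *
for n in("side","top"):
    print(cal(n)[3]); im,d=snap(n,n+"0"); cv2.imwrite(f"pics/{n}0.png",im[:,:,::-1])
s=robot.read_state(); print({k:np.round(v,3) for k,v in s.items()})
E
```

```text
{'intrinsics': array([[443.63804192,   0.        , 318.66628511],
       [  0.        , 443.63804192, 240.38701786],
       [  0.        ,   0.        ,   1.        ]]), 'origin': array([ 0.35315018, -0.80024778,  0.56426697]), 'orientation': array([ 1.07181285, -0.13071837, -0.17626391])}
{'intrinsics': array([[462.36274799,   0.        , 323.47032002],
       [  0.        , 462.36274799, 239.07604107],
       [  0.        ,   0.        ,   1.        ]]), 'origin': array([0.31624544, 0.02228735, 1.04590181]), 'orientation': array([ 0.17568329, -0.16782669, -1.51269027])}
{'t': np.float64(0.1), 'q': array([ 1.071,  0.131,  1.489, -0.   ,  1.523, -0.085]), 'dq': array([-0.001, -0.   , -0.001, -0.   ,  0.002,  0.002]), 'joint_torque': array([ 1.0000e-03, -5.6135e+01, -4.9309e+01,  7.7000e-02,  2.9000e-02,
       -0.0000e+00]), 'tool_pos': array([0.242, 0.549, 0.232]), 'orientation': array([-6.470e-01, -3.074e+00,  3.000e-03]), 'force': array([ 0.545, -0.748, -0.234]), 'wrist_torque': array([ 0.005, -0.012, -0.004]), 'gripper_force': np.float64(0.0), 'opening': np.float64(0.093)}
```

View pics/side0.png

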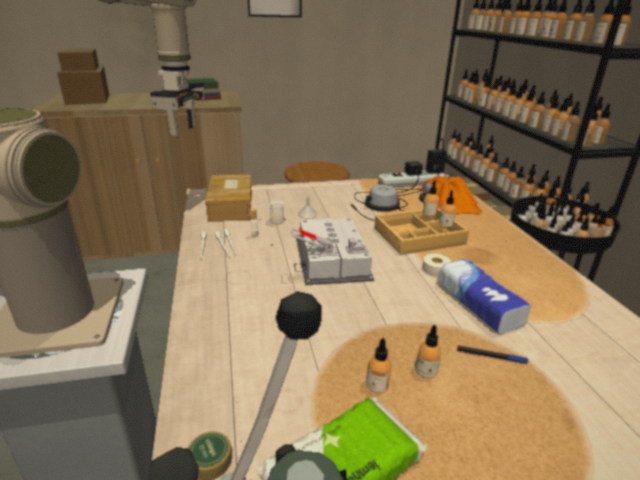

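View pics/top0.png

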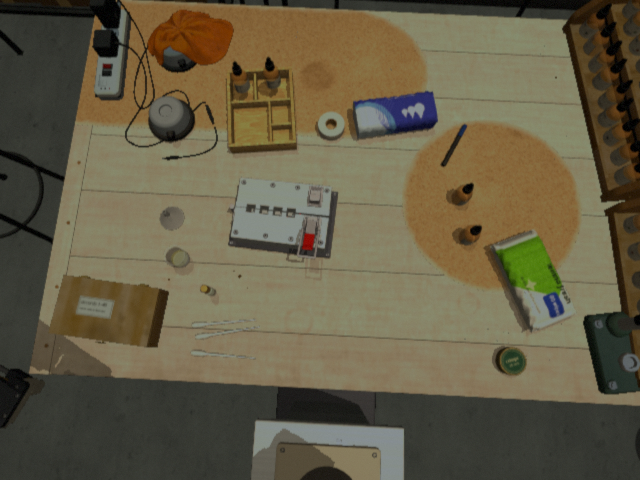

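The mould's in the middle (top view about (282,217)), with the latch at its right end: keeper (315,193), red lever (309,236) and loop hanging back to about (308,262). The droppers are far right; the funnel, beaker and atomiser are to the left.

Run:
```python
from h import *
d=np.load("top0.npz"); im=d["im"]; P=pts("top",d["d"])
sub=P[170:290,220:350]; 
m=(np.abs(P[...,2]-.058)<.006); m[:170]=0;m[290:]=0;m[:,:220]=0;m[:,350:]=0
m=cv2.morphologyEx(m.astype(np.uint8),cv2.MORPH_OPEN,np.ones((3,3)))
p=P[m>0]; print("ztop",np.median(p[:,2]),len(p))
c,s,a=cv2.minAreaRect((p[:,:2]*1000).astype(np.float32)); print(c,s,a)
# plate: dark
hsv=cv2.cvtColor(im,cv2.COLOR_RGB2HSV)
r=((hsv[...,0]<6)|(hsv[...,0]>174))&(hsv[...,1]>150)&(hsv[...,2]>90); r[:170]=0;r[290:]=0;r[:,:220]=0;r[:,350:]=0
v,u=np.nonzero(r); print("red",u.min(),u.max(),v.min(),v.max(),u.mean(),v.mean(),P[r].mean(0),np.percentile(P[r],[2,98],axis=0))
t=P[(np.abs(P[...,2])<.02)&(d["d"]>0)][:,2]; print("table z",np.median(t))
crop=cv2.resize(im[165:285,220:350],None,fx=6,fy=5*1.0,interpolation=cv2.INTER_CUBIC); 
crop=cv2.resize(im[170:282,225:345],(640,597),interpolation=cv2.INTER_CUBIC); cv2.imwrite("pics/c1.png",crop[...,::-1])
s=np.load("side0.npz")["im"]; cv2.imwrite("pics/c2.png",cv2.resize(s[210:290,280:386],(795,600),interpolation=cv2.INTER_CUBIC)[...,::-1])
```

```text
ztop 0.057371996647766266 4817
(595.49951171875, 134.84152221679688) (220.8156280517578, 144.26358032226562) 86.47112274169922
red 302 314 233 249 308.0059880239521 241.31736526946108 [0.51982681 0.06432416 0.10754747] [[0.50136532 0.05399666 0.09667149]
 [0.53792468 0.07475839 0.11978194]]
table z -0.0008360356673480229
```

View pics/c1.png

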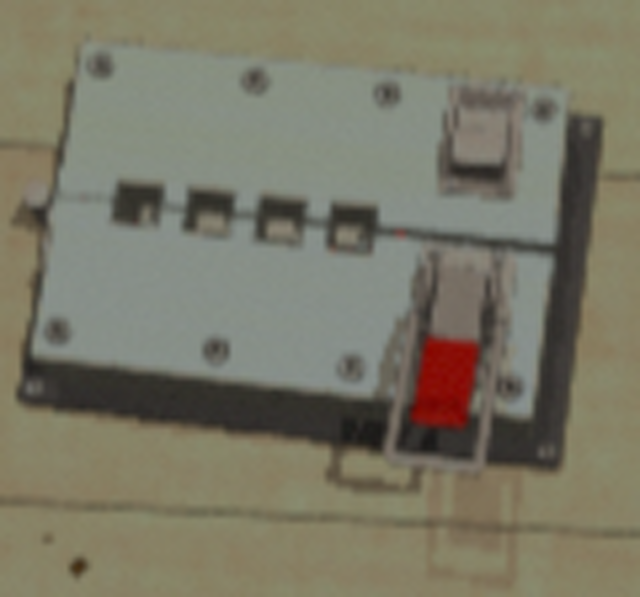

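View pics/c2.png

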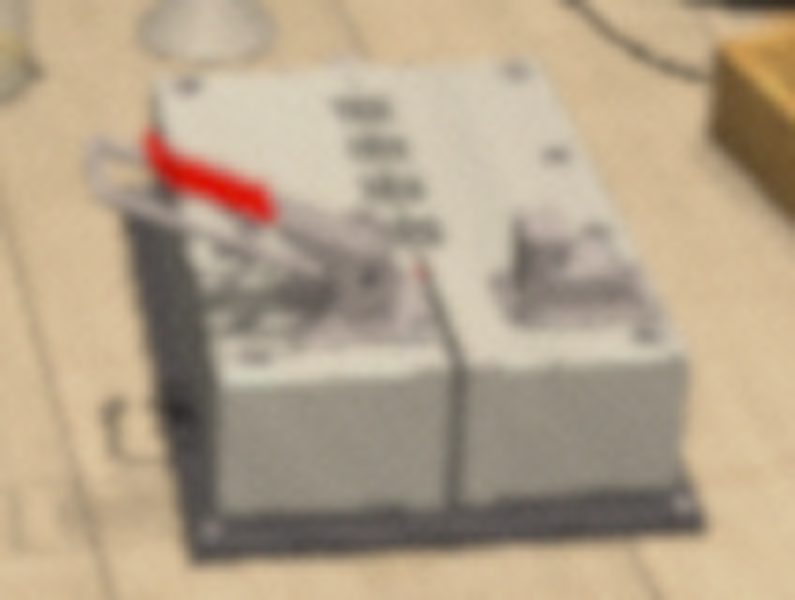

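The crops show the lever lifted about 0.45 rad and lying back towards the robot, with the loop around it. Its bar is at crop (435,462), i.e. top pixel (306.5,256.5). The hook's at crop (478,150), and the seam is ajar at the latch end. Next I'll compute the mould pose from the corners and then the latch geometry.

```bash
cat > geo.py <<'E'
from h import *
C=np.array([.5955,.1348]); yaw=np.deg2rad(-3.5)
def W(p):  # mould mm -> world m
    c,s=np.cos(yaw),np.sin(yaw); p=np.asarray(p,float)/1000
    return np.stack([C[0]+c*p[...,0]-s*p[...,1],C[1]+s*p[...,0]+c*p[...,1],p[...,2]],-1)
E
python3 - <<'E'
from h import *
f=640/120; 
def q(u,v,z): return ray("top",225+(u+.5)/f-.5,170+(v+.5)/(597/112)-.5,z)[:2]*1000
T={k:q(*c,.058) for k,c in dict(TL=(85,42),BL=(33,357),BR=(533,415),TR=(567,88)).items()}
for k,v in T.items(): print(k,v.round(1))
B={k:q(*c,.008) for k,c in dict(BL=(18,400),BR=(558,467),TR=(602,117)).items()}
for k,v in B.items(): print("plate",k,v.round(1))
ang=lambda a,b: np.degrees(np.arctan2(*(b-a)[::-1]))
print("near edge",ang(T["BR"],T["BL"]),"right edge",ang(T["BR"],T["TR"]),"plate",ang(B["BR"],B["BL"]),ang(B["BR"],B["TR"]),"center plate",(B["BL"]+B["TR"])/2, "top",(T["BL"]+T["TR"])/2)
# hook & bar & lever by two views
def tri(ut,us):
    A=[];b=[]
    for n,(u,v) in(("top",ut),("side",us)):
        K,o,M,_=cal(n); d=M@np.array([(u-K[0,2])/K[0,0],-(v-K[1,2])/K[1,1],-1]); d/=np.linalg.norm(d); N=np.eye(3)-np.outer(d,d); A.append(N);b.append(N@o)
    return np.linalg.solve(sum(A),sum(b))
g=lambda u,v:(225+(u+.5)/f-.5,170+(v+.5)/(597/112)-.5)
s=lambda u,v:(280+(u+.5)/7.5-.5,210+(v+.5)/7.5-.5)
print("bar corner +y",tri(g(388,460),s(95,150)),"bar corner -y",tri(g(482,466),s(98,190)))
print("red tip mid",tri(g(440,424),s(152,155)),"red inner mid",tri(g(450,340),s(272,205)))
print("hook front top mid",tri(g(478,165),s(520,225)))
im=np.load("top0.npz"); P=pts("top",im["d"])
for u,v in((478,130),(478,150),(460,300),(460,270),(445,380)):
    a,b=map(round,g(u,v)); print((u,v),P[b-1:b+2,a-1:a+2].reshape(-1,3).mean(0).round(4))
E
```

```text
TL [669.9 227.3]
BL [532.4 236.2]
BR [518.7  29.8]
TR [659.9  22.6]
plate BL [524.1 251.7]
plate BR [506.8  18.3]
plate TR [664.7   6.5]
near edge 86.1944633956282 right edge -2.8986183113058006 plate 85.75973546101424 -4.260589596480994 center plate [594.38304247 129.11860419] top [596.17147666 129.41650714]
bar corner +y [0.48787227 0.08422838 0.11108819] bar corner -y [0.48469145 0.04784929 0.11688075]
red tip mid [0.50177928 0.0647247  0.11796743] red inner mid [0.5388576  0.06370893 0.0986815 ]
hook front top mid [0.61468566 0.05705697 0.08853711]
(478, 130) [0.6334 0.0588 0.0764]
(478, 150) [0.621  0.0579 0.0865]
(460, 300) [0.5577 0.0608 0.0882]
(460, 270) [0.5759 0.0623 0.0695]
(445, 380) [0.5205 0.0644 0.1071]
```

Call:
arm_command(
  targets=[
    {"x": 0.04,"y": -0.07,"z": 0,"rz": 0.05,"claw": 85},
    {"x": 0.08,"y": -0.15,"rz": 0.1,"claw": 85},
    {"x": 0.12,"y": -0.23,"rz": 0.15,"claw": 85},
    {"x": 0.16,"y": -0.31,"rz": 0.172,"claw": 85},
    {"x": 0.2,"y": -0.39,"rz": 0.172,"claw": 85},
    {"x": 0.24,"y": -0.47,"rz": 0.172,"claw": 85},
    {"x": 0.28,"y": -0.55,"rz": 0.172,"claw": 85},
    {"x": 0.32,"y": -0.63,"rz": 0.172,"claw": 85},
    {"x": 0.36,"y": -0.71,"rz": 0.172,"claw": 85},
    {"x": 0.4,"y": -0.78,"rz": 0.172,"claw": 85},
  ],
)

```text
schema error: expected keys x, y, z, rx, ry, rz, claw
```

Call:
arm_command(
  targets=[
    {"x": 0.04,"y": -0.07,"z": 0,"rx": 0,"ry": 0,"rz": 0.05,"claw": 85},
    {"x": 0.08,"y": -0.15,"z": 0,"rx": 0,"ry": 0,"rz": 0.1,"claw": 85},
    {"x": 0.12,"y": -0.22,"z": 0,"rx": 0,"ry": 0,"rz": 0.15,"claw": 85},
    {"x": 0.16,"y": -0.29,"z": 0,"rx": 0,"ry": 0,"rz": 0.172,"claw": 85},
    {"x": 0.19,"y": -0.36,"z": 0,"rx": 0,"ry": 0,"rz": 0.172,"claw": 85},
    {"x": 0.23,"y": -0.43,"z": 0,"rx": 0,"ry": 0,"rz": 0.172,"claw": 85},
    {"x": 0.26,"y": -0.5,"z": 0,"rx": 0,"ry": 0,"rz": 0.172,"claw": 85},
    {"x": 0.3,"y": -0.57,"z": 0,"rx": 0,"ry": 0,"rz": 0.172,"claw": 85},
    {"x": 0.33,"y": -0.64,"z": 0,"rx": 0,"ry": 0,"rz": 0.172,"claw": 85},
    {"x": 0.37,"y": -0.71,"z": 0,"rx": 0,"ry": 0,"rz": 0.172,"claw": 85},
  ],
  squeeze=8,
)

```text
t: 0.93
tool_pos: [0.4266, 0.1923, 0.2324]
orientation: [-0.111, -3.139, 0.0]
force: [0.7, 0.8, 0.4]
opening: 0.062
gripper_force: 0.0
```

Call:
arm_command(
  targets=[
    {"x": 0.03,"y": -0.06,"z": 0,"rx": 0,"ry": 0,"rz": 0,"claw": 85},
    {"x": 0.06,"y": -0.12,"z": 0,"rx": 0,"ry": 0,"rz": 0,"claw": 85},
    {"x": 0.09,"y": -0.18,"z": 0,"rx": 0,"ry": 0,"rz": 0,"claw": 85},
    {"x": 0.11,"y": -0.22,"z": 0,"rx": 0,"ry": 0,"rz": 0,"claw": 85},
    {"x": 0.12,"y": -0.25,"z": 0,"rx": 0,"ry": 0,"rz": 0,"claw": 85},
    {"x": 0.12,"y": -0.25,"z": 0,"rx": 0,"ry": 0,"rz": 0,"claw": 85},
    {"x": 0.12,"y": -0.25,"z": 0,"rx": 0,"ry": 0,"rz": 0,"claw": 85},
  ],
)

```text
t: 1.52
tool_pos: [0.4866, 0.0686, 0.2321]
orientation: [-0.114, -3.138, -0.0]
force: [-0.4, -0.1, -0.0]
opening: 0.0619
gripper_force: 0.0
```

Call:
arm_command(
  targets=[
    {"x": 0,"y": -0.004,"z": -0.06,"rx": 0,"ry": 0,"rz": 0,"claw": 85},
    {"x": 0,"y": -0.004,"z": -0.12,"rx": 0,"ry": 0,"rz": 0,"claw": 85},
    {"x": 0,"y": -0.004,"z": -0.17,"rx": 0,"ry": 0,"rz": 0,"claw": 85},
    {"x": 0,"y": -0.004,"z": -0.21,"rx": 0,"ry": 0,"rz": 0,"claw": 85},
    {"x": 0,"y": -0.004,"z": -0.228,"rx": 0,"ry": 0,"rz": 0,"claw": 85},
    {"x": 0,"y": -0.004,"z": -0.228,"rx": 0,"ry": 0,"rz": 0,"claw": 85},
    {"x": 0,"y": -0.004,"z": -0.228,"rx": 0,"ry": 0,"rz": 0,"claw": 85},
  ],
)

```text
t: 2.1
tool_pos: [0.4866, 0.0679, 0.119]
orientation: [-0.11, -3.139, -0.0]
force: [0.7, -0.4, 1.0]
opening: 0.0619
gripper_force: 0.0
```

Run:
```python
from h import *
s,_=snap("side","s1"); t,_=snap("top","t1")
a=cv2.resize(s[190:280,270:390],(800,600),interpolation=cv2.INTER_CUBIC)
cv2.imwrite("pics/c3.png",a[...,::-1]); print(robot.read_state()["tool_pos"])
```

```text
[0.48789896 0.06759188 0.12044581]
```

View pics/c3.png

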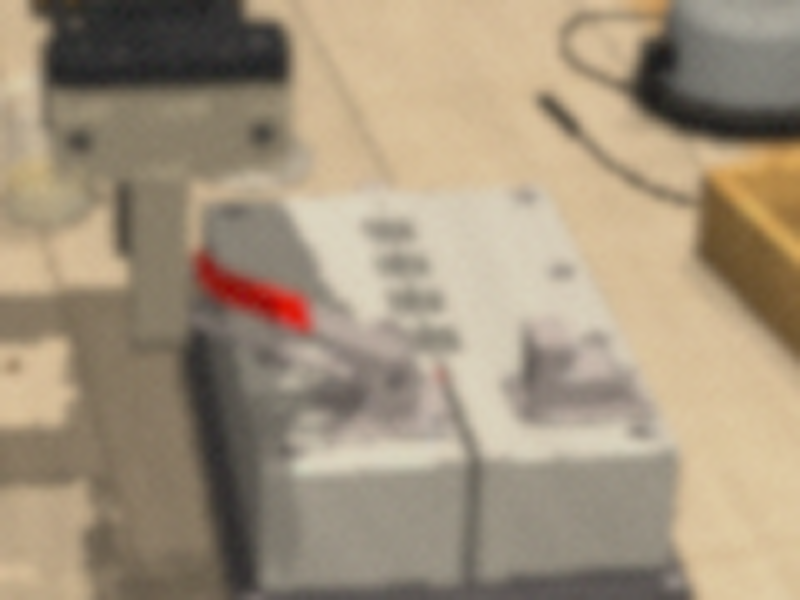

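The fingers straddle the bar end of the loop: the near leg enters the finger at crop (195,315), and the bar is at about (152,290), inside the pad span. Closing.

Call:
arm_command(
  targets=[
    {"x": 0,"y": -0.001,"z": 0,"rx": 0,"ry": 0,"rz": 0,"claw": 180},
    {"x": 0,"y": -0.001,"z": 0,"rx": 0,"ry": 0,"rz": 0,"claw": 180},
    {"x": 0,"y": -0.001,"z": 0,"rx": 0,"ry": 0,"rz": 0,"claw": 180},
    {"x": 0,"y": -0.001,"z": 0,"rx": 0,"ry": 0,"rz": 0,"claw": 180},
    {"x": 0,"y": -0.001,"z": 0,"rx": 0,"ry": 0,"rz": 0,"claw": 180},
    {"x": 0,"y": -0.001,"z": 0,"rx": 0,"ry": 0,"rz": 0,"claw": 180},
  ],
  squeeze=10,
)

```text
t: 2.7
tool_pos: [0.487, 0.0666, 0.1188]
orientation: [0.111, 3.139, 0.0]
force: [0.5, 0.3, -0.4]
opening: 0.0394
gripper_force: 10.0
```

```bash
cat > path.py <<'E'
import numpy as np
S=np.array([-81,34.])
def u(p):  # bar local (x,z) -> cumulative command units from grasp pose
    d=np.asarray(p)-S; return np.stack([d[...,0]*.9975,-.0708*d[...,0],d[...,1]],-1)/500
def ax(f): return 16*np.stack([-np.cos(f),np.sin(f)],-1)
if __name__=="__main__":
    th=np.radians(np.linspace(155.4,75.8,11))[1:]
    p1=ax(.25)+72*np.stack([np.cos(th),np.sin(th)],-1)
    f=np.linspace(.25,1.75,16)[1:]
    p2=ax(f)+72*np.stack([np.sin(f),np.cos(f)],-1)
    print(u(p1).round(3)); print((u(p2)-u(p1[-1])).round(3)); print(p2[-1], (u([[71,-1],[66,-1]])-u(p2[-1])).round(3))
E
python3 path.py
```

```text
[[ 0.01  -0.001  0.017]
 [ 0.021 -0.002  0.033]
 [ 0.035 -0.003  0.048]
 [ 0.051 -0.004  0.06 ]
 [ 0.069 -0.005  0.07 ]
 [ 0.087 -0.006  0.077]
 [ 0.107 -0.008  0.082]
 [ 0.126 -0.009  0.084]
 [ 0.146 -0.01   0.083]
 [ 0.166 -0.012  0.08 ]]
[[ 0.015 -0.001 -0.001]
 [ 0.029 -0.002 -0.004]
 [ 0.044 -0.003 -0.008]
 [ 0.057 -0.004 -0.014]
 [ 0.07  -0.005 -0.02 ]
 [ 0.083 -0.006 -0.028]
 [ 0.094 -0.007 -0.038]
 [ 0.104 -0.007 -0.048]
 [ 0.114 -0.008 -0.059]
 [ 0.122 -0.009 -0.072]
 [ 0.129 -0.009 -0.085]
 [ 0.134 -0.01  -0.098]
 [ 0.139 -0.01  -0.113]
 [ 0.141 -0.01  -0.127]
 [ 0.143 -0.01  -0.142]]
[73.69892507  2.91005914] [[-0.005  0.    -0.008]
 [-0.015  0.001 -0.008]]
```

Call:
arm_command(
  targets=[
    {"x": 0.01,"y": -0.001,"z": 0.017,"rx": 0,"ry": 0,"rz": 0,"claw": 180},
    {"x": 0.021,"y": -0.002,"z": 0.033,"rx": 0,"ry": 0,"rz": 0,"claw": 180},
    {"x": 0.035,"y": -0.003,"z": 0.048,"rx": 0,"ry": 0,"rz": 0,"claw": 180},
    {"x": 0.051,"y": -0.004,"z": 0.06,"rx": 0,"ry": 0,"rz": 0,"claw": 180},
    {"x": 0.069,"y": -0.005,"z": 0.07,"rx": 0,"ry": 0,"rz": 0,"claw": 180},
    {"x": 0.087,"y": -0.006,"z": 0.077,"rx": 0,"ry": 0,"rz": 0,"claw": 180},
    {"x": 0.107,"y": -0.008,"z": 0.082,"rx": 0,"ry": 0,"rz": 0,"claw": 180},
    {"x": 0.126,"y": -0.009,"z": 0.084,"rx": 0,"ry": 0,"rz": 0,"claw": 180},
    {"x": 0.146,"y": -0.01,"z": 0.083,"rx": 0,"ry": 0,"rz": 0,"claw": 180},
    {"x": 0.166,"y": -0.012,"z": 0.08,"rx": 0,"ry": 0,"rz": 0,"claw": 180},
  ],
)

```text
t: 3.53
tool_pos: [0.5702, 0.0604, 0.1589]
orientation: [-0.111, -3.138, 0.0]
force: [-1.2, 1.1, -4.4]
opening: 0.0391
gripper_force: 10.0
```

Run:
```python
from h import *
s,_=snap("side","s2")
a=cv2.resize(s[190:280,270:390],(800,600),interpolation=cv2.INTER_CUBIC)
cv2.imwrite("pics/c4.png",a[...,::-1]); print(robot.read_state()["tool_pos"])
```

```text
[0.57141576 0.0602436  0.15857814]
```

View pics/c4.png

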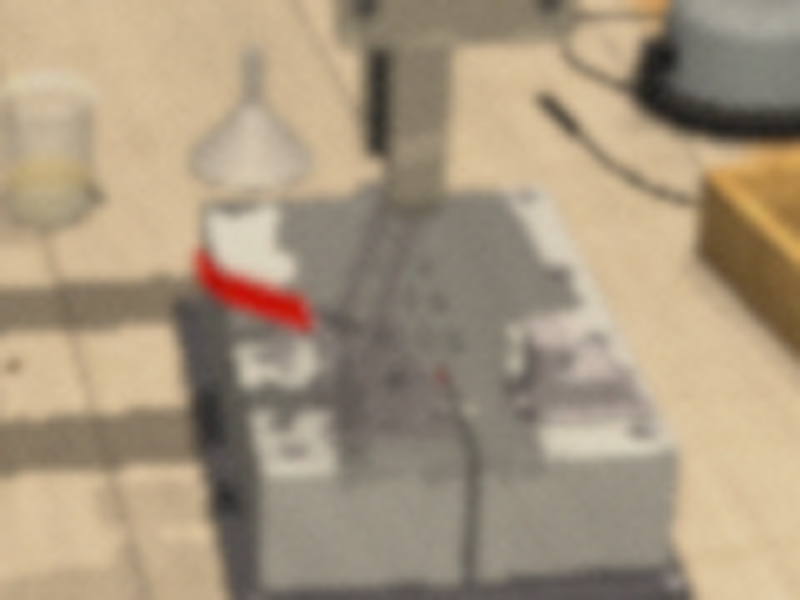

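The loop now stands up, its legs running from (370,330) to the fingers at (410,205), and the lever hasn't moved. Next I pull it over and forward.

Call:
arm_command(
  targets=[
    {"x": 0.015,"y": -0.001,"z": -0.001,"rx": 0,"ry": 0,"rz": 0,"claw": 180},
    {"x": 0.029,"y": -0.002,"z": -0.004,"rx": 0,"ry": 0,"rz": 0,"claw": 180},
    {"x": 0.044,"y": -0.003,"z": -0.008,"rx": 0,"ry": 0,"rz": 0,"claw": 180},
    {"x": 0.057,"y": -0.004,"z": -0.014,"rx": 0,"ry": 0,"rz": 0,"claw": 180},
    {"x": 0.07,"y": -0.005,"z": -0.02,"rx": 0,"ry": 0,"rz": 0,"claw": 180},
    {"x": 0.083,"y": -0.006,"z": -0.028,"rx": 0,"ry": 0,"rz": 0,"claw": 180},
    {"x": 0.094,"y": -0.007,"z": -0.038,"rx": 0,"ry": 0,"rz": 0,"claw": 180},
    {"x": 0.104,"y": -0.007,"z": -0.048,"rx": 0,"ry": 0,"rz": 0,"claw": 180},
    {"x": 0.114,"y": -0.008,"z": -0.059,"rx": 0,"ry": 0,"rz": 0,"claw": 180},
  ],
  squeeze=15,
)

```text
t: 4.33
tool_pos: [0.628, 0.0566, 0.1291]
orientation: [0.111, 3.138, 0.0]
force: [0.2, -0.6, 0.3]
opening: 0.0303
gripper_force: 0.0
```

Run:
```python
from h import *
s,_=snap("side","s3")
a=cv2.resize(s[190:280,270:390],(800,600),interpolation=cv2.INTER_CUBIC)
cv2.imwrite("pics/c5.png",a[...,::-1]); print(robot.read_state()["tool_pos"])
```

```text
[0.62837152 0.05655639 0.12811089]
```

View pics/c5.png

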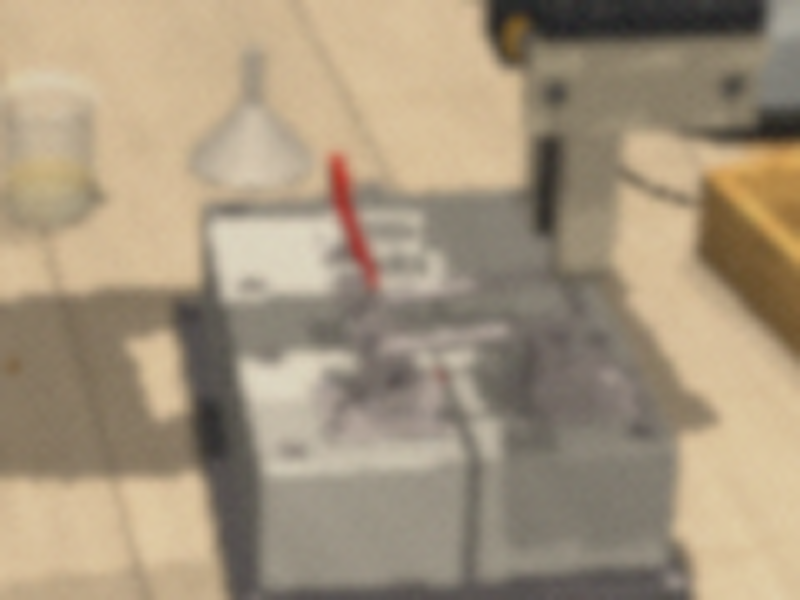

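The grip slipped off, but the lever stands near 1.4 rad (red strip (338,158)–(375,285)) and the loop lies forward on the keeper (leg ends about (505,325)). I'll clear the gripper, look at both views and regrip.

Call:
arm_command(
  targets=[
    {"x": 0,"y": 0,"z": 0.03,"rx": 0,"ry": 0,"rz": 0,"claw": 85},
    {"x": 0.03,"y": 0,"z": 0.08,"rx": 0,"ry": 0,"rz": 0,"claw": 85},
    {"x": 0.09,"y": 0,"z": 0.1,"rx": 0,"ry": 0,"rz": 0,"claw": 85},
    {"x": 0.15,"y": 0,"z": 0.12,"rx": 0,"ry": 0,"rz": 0,"claw": 85},
    {"x": 0.2,"y": 0,"z": 0.12,"rx": 0,"ry": 0,"rz": 0,"claw": 85},
    {"x": 0.2,"y": 0,"z": 0.12,"rx": 0,"ry": 0,"rz": 0,"claw": 85},
  ],
)

```text
t: 4.88
tool_pos: [0.7312, 0.0566, 0.1896]
orientation: [0.111, 3.135, 0.001]
force: [0.5, 0.6, -0.6]
opening: 0.0608
gripper_force: 0.0
```

Run:
```python
from h import *
s,_=snap("side","s4"); t,_=snap("top","t4")
a=cv2.resize(s[200:280,300:380],(400,400),interpolation=cv2.INTER_CUBIC)
b=cv2.resize(t[175:255,275:355],(400,400),interpolation=cv2.INTER_CUBIC)
cv2.imwrite("pics/c6.png",cv2.resize(np.hstack([a,b]),(800,400))[...,::-1]); print(robot.read_state()["tool_pos"])
```

```text
[0.72774037 0.0567419  0.1887906 ]
```

View pics/c6.png

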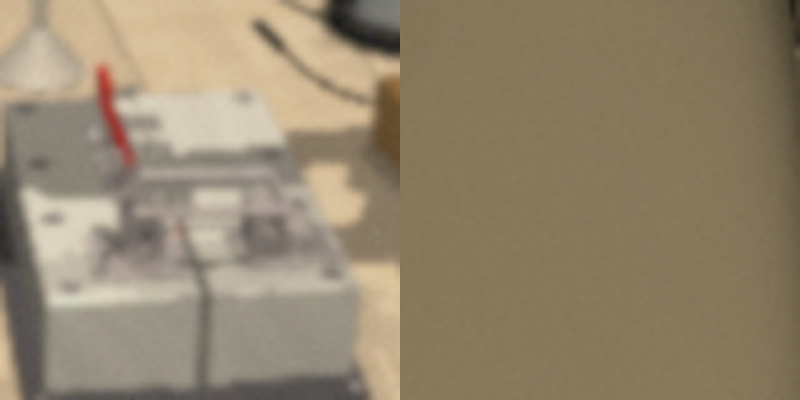

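```bash
cat > geo.py <<'E'
from h import *
C=np.array([594.8,129.3]); yaw=np.deg2rad(-4.05); Rz=np.array([[np.cos(yaw),-np.sin(yaw)],[np.sin(yaw),np.cos(yaw)]])
def L2W(x,z,dy=0):  # latch-plane coords rel. pivot, mm -> world m
    xy=C+Rz@np.array([-22+x,-70+dy]); return np.array([xy[0],xy[1],78+z])/1000
def plane(n,u,v,dy=0): # pixel -> latch plane (x,z) mm rel pivot
    K,o,M,_=cal(n); d=M@np.array([(u-K[0,2])/K[0,0],-(v-K[1,2])/K[1,1],-1])
    p0=L2W(0,0,dy); nrm=np.array([*Rz[:,1],0]); P=o+d*(nrm@(p0-o))/(nrm@d); l=Rz.T@(P[:2]*1000-C); return np.array([l[0]+22,P[2]*1000-78])
def red(im):
    h=cv2.cvtColor(im,cv2.COLOR_RGB2HSV); m=((h[...,0]<6)|(h[...,0]>174))&(h[...,1]>140)&(h[...,2]>60); m[:190]=0;m[290:]=0;m[:,:270]=0;m[:,390:]=0
    n,l,st,c=cv2.connectedComponentsWithStats(m.astype(np.uint8)); i=1+st[1:,4].argmax(); v,u=np.nonzero(l==i); return c[i],u,v
E
python3 - <<'E'
from geo import *
for k in("side0","s1","s3","s4"):
    c,u,v=red(np.load(k+".npz")["im"]); p=plane("side",*c); print(k,c.round(1),p.round(1),"ang",np.arctan2(p[1],-p[0]).round(3), np.hypot(*p).round(1))
im=np.load("s4.npz")["im"]; f=8; x0,y0=318,220
b=cv2.resize(im[y0:y0+60,x0:x0+80],None,fx=f,fy=f,interpolation=cv2.INTER_CUBIC)
b=cv2.resize(cv2.normalize(b,None,0,255,cv2.NORM_MINMAX),(640,480)); 
for P,col in((L2W(60.4,0),(0,255,0)),(L2W(63.4,8.5,11),(0,0,255)),(L2W(63.4,8.5,-11),(0,0,255)),(L2W(57.9,8.5,-11),(255,0,255)),(L2W(57.9,8.5,11),(255,0,255)),(L2W(0,0),(255,128,0))):
    q=proj("side",P)[0]; cv2.circle(b,tuple(((q-[x0,y0]+.5)*f).astype(int).tolist()),3,col,-1)
cv2.imwrite("pics/c7.png",b[...,::-1])
E
```

```text
side0 [307.  233.7] [-49.3  30.1] ang 0.548 57.7
s1 [307.6 234. ] [-48.   29.4] ang 0.55 56.3
s3 [320.8 218.2] [-19.   67.1] ang 1.295 69.7
s4 [321.5 221.1] [-17.2  59.9] ang 1.291 62.3
```

View pics/c7.png

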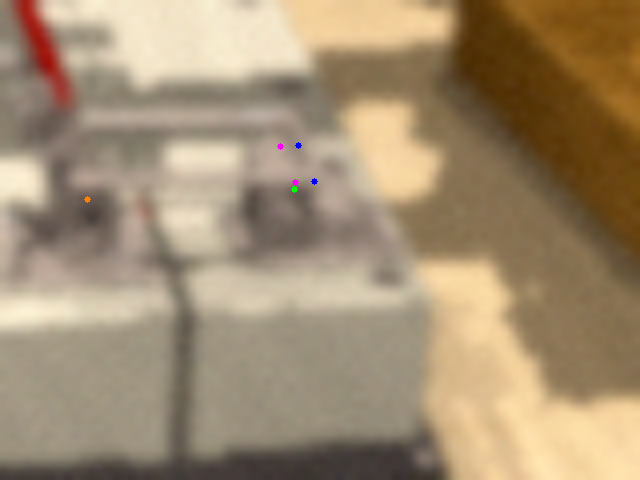

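Overlaying the expected hook corners shows the loop's end sitting right on the lip's outer top edge. The lever is at about 1.18 rad, so the bar is at roughly (63,+11) mm relative to the pivot. Regrip further down the legs and harder.

Call:
arm_command(
  targets=[
    {"x": -0.06,"y": 0,"z": 0,"rx": 0,"ry": 0,"rz": 0,"claw": 85},
    {"x": -0.12,"y": 0,"z": 0,"rx": 0,"ry": 0,"rz": 0,"claw": 85},
    {"x": -0.18,"y": 0,"z": -0.02,"rx": 0,"ry": 0,"rz": 0,"claw": 85},
    {"x": -0.203,"y": 0,"z": -0.07,"rx": 0,"ry": 0,"rz": 0,"claw": 85},
    {"x": -0.203,"y": 0,"z": -0.12,"rx": 0,"ry": 0,"rz": 0,"claw": 85},
    {"x": -0.203,"y": 0,"z": -0.16,"rx": 0,"ry": 0,"rz": 0,"claw": 85},
    {"x": -0.203,"y": 0,"z": -0.18,"rx": 0,"ry": 0,"rz": 0,"claw": 85},
    {"x": -0.203,"y": 0,"z": -0.191,"rx": 0,"ry": 0,"rz": 0,"claw": 85},
    {"x": -0.203,"y": 0,"z": -0.191,"rx": 0,"ry": 0,"rz": 0,"claw": 85},
  ],
)

```text
t: 5.73
tool_pos: [0.6245, 0.0567, 0.093]
orientation: [-0.111, -3.139, 0.0]
force: [-0.6, -0.1, -0.4]
opening: 0.062
gripper_force: 0.0
```

Call:
arm_command(
  targets=[
    {"x": 0,"y": 0,"z": 0,"rx": 0,"ry": 0,"rz": 0,"claw": 180},
    {"x": 0,"y": 0,"z": 0,"rx": 0,"ry": 0,"rz": 0,"claw": 180},
    {"x": 0,"y": 0,"z": 0,"rx": 0,"ry": 0,"rz": 0,"claw": 180},
    {"x": 0,"y": 0,"z": 0,"rx": 0,"ry": 0,"rz": 0,"claw": 180},
    {"x": 0,"y": 0,"z": 0,"rx": 0,"ry": 0,"rz": 0,"claw": 180},
    {"x": 0,"y": 0,"z": 0,"rx": 0,"ry": 0,"rz": 0,"claw": 180},
  ],
  squeeze=30,
)

```text
t: 6.23
tool_pos: [0.6262, 0.0565, 0.0947]
orientation: [0.111, 3.138, -0.0]
force: [0.8, -1.3, 3.9]
opening: 0.0385
gripper_force: 30.0
```

Call:
arm_command(
  targets=[
    {"x": 0.002,"y": 0,"z": 0.004,"rx": 0,"ry": 0,"rz": 0,"claw": 180},
    {"x": 0.006,"y": 0,"z": 0.005,"rx": 0,"ry": 0,"rz": 0,"claw": 180},
    {"x": 0.01,"y": -0.001,"z": 0.005,"rx": 0,"ry": 0,"rz": 0,"claw": 180},
    {"x": 0.014,"y": -0.001,"z": 0.004,"rx": 0,"ry": 0,"rz": 0,"claw": 180},
    {"x": 0.018,"y": -0.001,"z": 0.002,"rx": 0,"ry": 0,"rz": 0,"claw": 180},
    {"x": 0.02,"y": -0.001,"z": 0,"rx": 0,"ry": 0,"rz": 0,"claw": 180},
    {"x": 0.02,"y": -0.001,"z": -0.004,"rx": 0,"ry": 0,"rz": 0,"claw": 180},
    {"x": 0.02,"y": -0.001,"z": -0.008,"rx": 0,"ry": 0,"rz": 0,"claw": 180},
  ],
)

```text
t: 6.9
tool_pos: [0.6351, 0.0559, 0.0894]
orientation: [-0.111, -3.139, 0.001]
force: [-2.8, -3.4, 2.7]
opening: 0.0388
gripper_force: 30.0
```

Run:
```python
from geo import *
s,_=snap("side","s5"); c,u,v=red(s); p=plane("side",*c); print(c,p,"ang",np.arctan2(p[1],-p[0])-.12)
```

```text
[337.38461538 220.96153846] [18.43008737 58.62285246] ang 1.7553966658859301
```

Call:
arm_command(
  targets=[
    {"x": 0,"y": 0,"z": -0.004,"rx": 0,"ry": 0,"rz": 0,"claw": 180},
    {"x": 0,"y": 0,"z": -0.008,"rx": 0,"ry": 0,"rz": 0,"claw": 180},
    {"x": 0,"y": 0,"z": -0.012,"rx": 0,"ry": 0,"rz": 0,"claw": 180},
    {"x": 0,"y": 0,"z": -0.015,"rx": 0,"ry": 0,"rz": 0,"claw": 180},
    {"x": 0,"y": 0,"z": -0.015,"rx": 0,"ry": 0,"rz": 0,"claw": 180},
  ],
)

```text
t: 7.37
tool_pos: [0.6356, 0.056, 0.0827]
orientation: [0.111, 3.139, -0.0]
force: [-4.5, -4.2, 6.0]
opening: 0.0386
gripper_force: 30.0
```

Run:
```python
from geo import *
s,_=snap("side","s6"); c,u,v=red(s); p=plane("side",*c); print(c,p,"ang",np.arctan2(p[1],-p[0])-.12); st=robot.read_state(); print(st["tool_pos"],st["force"])
```

```text
[339.0877193  221.50877193] [22.34342044 57.09369809] ang 1.8238206260517291
[0.63558846 0.05598693 0.08264156] [-3.58196732 -3.37374754  6.61354694]
```

Call:
arm_command(
  targets=[
    {"x": -0.003,"y": 0,"z": 0,"rx": 0,"ry": 0,"rz": 0,"claw": 180},
    {"x": -0.006,"y": 0,"z": 0,"rx": 0,"ry": 0,"rz": 0,"claw": 180},
    {"x": -0.009,"y": 0.001,"z": 0,"rx": 0,"ry": 0,"rz": 0,"claw": 180},
    {"x": -0.012,"y": 0.001,"z": 0,"rx": 0,"ry": 0,"rz": 0,"claw": 180},
    {"x": -0.015,"y": 0.001,"z": 0,"rx": 0,"ry": 0,"rz": 0,"claw": 180},
    {"x": -0.015,"y": 0.001,"z": 0,"rx": 0,"ry": 0,"rz": 0,"claw": 180},
  ],
)

```text
t: 7.92
tool_pos: [0.6291, 0.0564, 0.0828]
orientation: [0.111, 3.136, -0.0]
force: [3.2, -4.4, -0.2]
opening: 0.0386
gripper_force: 30.0
```

Run:
```python
from geo import *
s,_=snap("side","s7"); c,u,v=red(s); p=plane("side",*c); print(c,p,"ang",np.arctan2(p[1],-p[0])-.12); st=robot.read_state(); print(st["tool_pos"],st["force"])
```

```text
[328.42857143 219.91428571] [-1.8474838 62.1155634] ang 1.421062404832182
[0.62900281 0.05645823 0.08276822] [ 3.45531042 -3.7923076   1.66870065]
```

Call:
arm_command(
  targets=[
    {"x": -0.003,"y": 0,"z": 0,"rx": 0,"ry": 0,"rz": 0,"claw": 180},
    {"x": -0.006,"y": 0,"z": 0,"rx": 0,"ry": 0,"rz": 0,"claw": 180},
    {"x": -0.008,"y": 0,"z": 0,"rx": 0,"ry": 0,"rz": 0,"claw": 180},
    {"x": -0.008,"y": 0,"z": 0.004,"rx": 0,"ry": 0,"rz": 0,"claw": 180},
    {"x": -0.008,"y": 0,"z": 0.008,"rx": 0,"ry": 0,"rz": 0,"claw": 180},
    {"x": -0.008,"y": 0,"z": 0.008,"rx": 0,"ry": 0,"rz": 0,"claw": 180},
  ],
)

```text
t: 8.47
tool_pos: [0.6244, 0.0566, 0.0854]
orientation: [0.111, 3.138, 0.0]
force: [6.0, -3.0, -5.1]
opening: 0.0387
gripper_force: 30.0
```

The upward test meets -5 N at the hook lip, so the bar is captured. Now I release and rise.

Call:
arm_command(
  targets=[
    {"x": 0,"y": 0,"z": -0.006,"rx": 0,"ry": 0,"rz": 0,"claw": 180},
    {"x": 0,"y": 0,"z": -0.006,"rx": 0,"ry": 0,"rz": 0,"claw": 85},
    {"x": 0,"y": 0,"z": -0.006,"rx": 0,"ry": 0,"rz": 0,"claw": 85},
    {"x": 0,"y": 0,"z": -0.006,"rx": 0,"ry": 0,"rz": 0,"claw": 85},
    {"x": 0,"y": 0,"z": -0.006,"rx": 0,"ry": 0,"rz": 0,"claw": 85},
    {"x": 0,"y": 0,"z": 0.02,"rx": 0,"ry": 0,"rz": 0,"claw": 85},
    {"x": 0,"y": 0,"z": 0.07,"rx": 0,"ry": 0,"rz": 0,"claw": 85},
    {"x": 0,"y": 0,"z": 0.13,"rx": 0,"ry": 0,"rz": 0,"claw": 200},
    {"x": 0,"y": 0,"z": 0.15,"rx": 0,"ry": 0,"rz": 0,"claw": 255},
    {"x": 0,"y": 0,"z": 0.15,"rx": 0,"ry": 0,"rz": 0,"claw": 255},
  ],
)

```text
t: 9.3
tool_pos: [0.6265, 0.0568, 0.1665]
orientation: [0.111, 3.132, 0.001]
force: [0.6, -0.5, 0.7]
opening: 0.0464
gripper_force: 0.0
```

Run:
```python
from geo import *
s,_=snap("side","s8"); c,u,v=red(s); p=plane("side",*c); a=np.arctan2(p[1],-p[0])-.12; print(c,p,"ang",a); st=robot.read_state(); T=st["tool_pos"]; print(T,st["force"],st["opening"])
def corner(a,r=60,h=7): return np.array([r*-np.cos(a)+h*np.sin(a), r*np.sin(a)+h*np.cos(a)])
n=np.array([np.sin(a),np.cos(a)]); 
tcp=lambda a,e=0: L2W(*(corner(a)+[7.5,14]+np.array([np.sin(a),np.cos(a)])*e))
P=tcp(a,8); print("approach",P,((P-T)/.5).round(3))
for x in np.linspace(a,-.02,16)[1:]: print(x.round(2),((tcp(x)-P)/.5).round(3))
b=cv2.resize(s[215:275,318:398],(800,600),interpolation=cv2.INTER_CUBIC); cv2.imwrite("pics/c8.png",cv2.normalize(b,None,0,255,cv2.NORM_MINMAX)[...,::-1])
```

```text
[317.95454545 222.5       ] [-25.15067446  56.82613911] ang 1.03412171401162
[0.62525806 0.05673021 0.16369719] [-0.60198972  0.18095799 -0.4614751 ] 0.04232517512305168
approach [0.55765108 0.06175504 0.15123403] [-0.135  0.01  -0.025]
0.96 [-0.021  0.002 -0.012]
0.89 [-0.029  0.002 -0.016]
0.82 [-0.036  0.003 -0.021]
0.75 [-0.042  0.003 -0.026]
0.68 [-0.049  0.003 -0.032]
0.61 [-0.054  0.004 -0.038]
0.54 [-0.06   0.004 -0.045]
0.47 [-0.065  0.005 -0.051]
0.4 [-0.069  0.005 -0.059]
0.33 [-0.073  0.005 -0.066]
0.26 [-0.077  0.005 -0.074]
0.19 [-0.079  0.006 -0.082]
0.12 [-0.082  0.006 -0.09 ]
0.05 [-0.083  0.006 -0.098]
-0.02 [-0.084  0.006 -0.107]
```

View pics/c8.png

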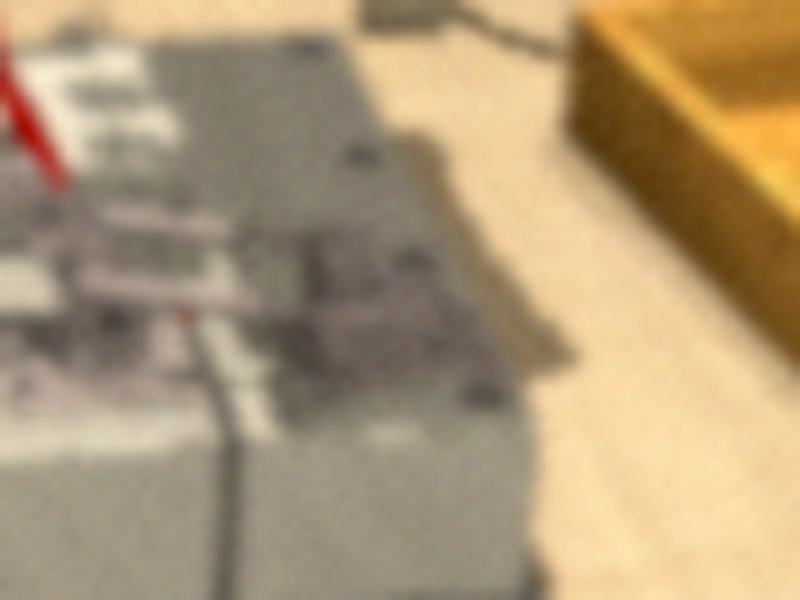

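The red lever now leans back at about 1.03 rad, just where the loop is taut from a seated bar, and the legs run down to the hook at about (310,310). That was the tenth picture, so I go on by numbers. Next, approach the grip face.

Call:
arm_command(
  targets=[
    {"x": -0.04,"y": 0.003,"z": 0,"rx": 0,"ry": 0,"rz": 0,"claw": 255},
    {"x": -0.08,"y": 0.006,"z": 0,"rx": 0,"ry": 0,"rz": 0,"claw": 255},
    {"x": -0.11,"y": 0.008,"z": -0.01,"rx": 0,"ry": 0,"rz": 0,"claw": 255},
    {"x": -0.135,"y": 0.01,"z": -0.025,"rx": 0,"ry": 0,"rz": 0,"claw": 255},
    {"x": -0.135,"y": 0.01,"z": -0.025,"rx": 0,"ry": 0,"rz": 0,"claw": 255},
    {"x": -0.135,"y": 0.01,"z": -0.025,"rx": 0,"ry": 0,"rz": 0,"claw": 255},
  ],
)

```text
t: 9.85
tool_pos: [0.555, 0.0617, 0.1469]
orientation: [-0.111, -3.137, 0.0]
force: [0.2, 0.3, 0.1]
opening: 0.0031
gripper_force: 0.0
```

Call:
arm_command(
  targets=[
    {"x": -0.01,"y": 0.001,"z": -0.006,"rx": 0,"ry": 0,"rz": 0,"claw": 255},
    {"x": -0.021,"y": 0.002,"z": -0.012,"rx": 0,"ry": 0,"rz": 0,"claw": 255},
    {"x": -0.029,"y": 0.002,"z": -0.016,"rx": 0,"ry": 0,"rz": 0,"claw": 255},
    {"x": -0.036,"y": 0.003,"z": -0.021,"rx": 0,"ry": 0,"rz": 0,"claw": 255},
    {"x": -0.042,"y": 0.003,"z": -0.026,"rx": 0,"ry": 0,"rz": 0,"claw": 255},
    {"x": -0.049,"y": 0.003,"z": -0.032,"rx": 0,"ry": 0,"rz": 0,"claw": 255},
  ],
)

```text
t: 10.35
tool_pos: [0.5322, 0.0632, 0.133]
orientation: [0.111, 3.138, 0.0]
force: [3.9, 1.4, 1.1]
opening: 0.0007
gripper_force: 1.7
```

```bash
cat > chk.py <<'E'
from geo import *
import sys
s,_=snap("side",sys.argv[1]); c,u,v=red(s); p=plane("side",*c); print(c,len(u),p,"ang",np.arctan2(p[1],-p[0])-.12); st=robot.read_state(); print(st["t"],st["tool_pos"],st["force"],st["opening"])
E
python3 chk.py s9
```

```text
[310.48076923 230.90384615] 52 [-41.56585441  36.76260215] ang 0.6041529232896409
10.4 [0.53110234 0.06324352 0.13203819] [4.12264215 0.0314807  1.29929759] 0.00046657664209443953
```

Call:
arm_command(
  targets=[
    {"x": -0.006,"y": 0,"z": -0.006,"rx": 0,"ry": 0,"rz": 0,"claw": 255},
    {"x": -0.011,"y": 0.001,"z": -0.013,"rx": 0,"ry": 0,"rz": 0,"claw": 255},
    {"x": -0.016,"y": 0.001,"z": -0.02,"rx": 0,"ry": 0,"rz": 0,"claw": 255},
    {"x": -0.02,"y": 0.002,"z": -0.028,"rx": 0,"ry": 0,"rz": 0,"claw": 255},
    {"x": -0.024,"y": 0.002,"z": -0.036,"rx": 0,"ry": 0,"rz": 0,"claw": 255},
    {"x": -0.026,"y": 0.002,"z": -0.044,"rx": 0,"ry": 0,"rz": 0,"claw": 255},
    {"x": -0.028,"y": 0.003,"z": -0.052,"rx": 0,"ry": 0,"rz": 0,"claw": 255},
    {"x": -0.028,"y": 0.003,"z": -0.052,"rx": 0,"ry": 0,"rz": 0,"claw": 255},
  ],
)

```text
t: 11.07
tool_pos: [0.5163, 0.0647, 0.1049]
orientation: [-0.111, -3.136, 0.0]
force: [0.3, -0.2, -0.1]
opening: 0.0006
gripper_force: 0.0
```

```bash
python3 chk.py s10
```

```text
[303.64130435 243.04347826] 92 [-56.75057067   6.75958103] ang -0.0014481748956153007
11.1167 [0.51671309 0.06468281 0.10549071] [ 0.42695853  0.73454695 -0.53016946] 0.0003880438242305149
```

The lever has snapped down ahead of the finger (angle about 0, no force). One light press to confirm, then I withdraw.

Call:
arm_command(
  targets=[
    {"x": 0,"y": 0,"z": -0.006,"rx": 0,"ry": 0,"rz": 0,"claw": 255},
    {"x": 0,"y": 0,"z": -0.011,"rx": 0,"ry": 0,"rz": 0,"claw": 255},
    {"x": 0,"y": 0,"z": -0.014,"rx": 0,"ry": 0,"rz": 0,"claw": 255},
    {"x": 0,"y": 0,"z": -0.014,"rx": 0,"ry": 0,"rz": 0,"claw": 255},
  ],
)

```text
t: 11.45
tool_pos: [0.5178, 0.0646, 0.0996]
orientation: [-0.111, -3.139, 0.0]
force: [-0.3, -0.3, -0.3]
opening: 0.0002
gripper_force: 0.0
```

Call:
arm_command(
  targets=[
    {"x": 0,"y": 0,"z": 0.04,"rx": 0,"ry": 0,"rz": 0,"claw": 255},
    {"x": 0,"y": 0,"z": 0.1,"rx": 0,"ry": 0,"rz": 0,"claw": 255},
    {"x": -0.04,"y": 0,"z": 0.16,"rx": 0,"ry": 0,"rz": 0,"claw": 255},
    {"x": -0.08,"y": 0,"z": 0.22,"rx": 0,"ry": 0,"rz": 0,"claw": 255},
    {"x": -0.12,"y": 0.06,"z": 0.26,"rx": 0,"ry": 0,"rz": 0,"claw": 255},
    {"x": -0.12,"y": 0.14,"z": 0.28,"rx": 0,"ry": 0,"rz": 0,"claw": 255},
    {"x": -0.12,"y": 0.22,"z": 0.28,"rx": 0,"ry": 0,"rz": 0,"claw": 255},
    {"x": -0.12,"y": 0.3,"z": 0.28,"rx": 0,"ry": 0,"rz": 0,"claw": 255},
    {"x": -0.12,"y": 0.38,"z": 0.28,"rx": 0,"ry": 0,"rz": 0,"claw": 255},
    {"x": -0.12,"y": 0.38,"z": 0.28,"rx": 0,"ry": 0,"rz": 0,"claw": 255},
  ],
)

```text
t: 12.28
tool_pos: [0.4567, 0.2606, 0.2396]
orientation: [-0.104, -3.14, -0.004]
force: [0.4, -0.5, -0.2]
opening: 0.0005
gripper_force: 0.0
```

```bash
python3 chk.py s11
python3 - <<'E'
from geo import *
t,d=snap("top","t11"); P=pts("top",d)
# hook / bar zone and seam: dark pixels along the seam at the latch end, before vs after
for k in("side0","s11"):
    im=np.load(k+".npz")["im"]; g=cv2.cvtColor(im,cv2.COLOR_RGB2GRAY).astype(float)
    out=[]
    for z in(-25,-35,-45,-55):  # front face (y=-105) seam; profile across x
        xs=np.arange(10,36,1.); q=np.array([proj("side",L2W(x,z,-35))[0] for x in xs],np.float32)
        pr=cv2.remap(g.astype(np.float32),q[None,:,0],q[None,:,1],cv2.INTER_LINEAR)[0]; out.append(np.maximum(np.median(pr)-pr,0).sum())
    print(k,"seam darkness",np.round(out))
# loop in top view: far-edge shift of far half
for k in("top0","t11"):
    f=np.load(k+".npz"); Q=pts("top",f["d"]); w=np.abs(Q[...,2]-.058)<.006; l=(Q[...,:2]*1000-C)@Rz
    print(k,[np.percentile(l[...,0][w&(abs(l[...,1]-y)<8)&(abs(l[...,0])<95)],99).round(1) for y in(-95,-40,0,90)],"hook zone z",np.percentile(Q[...,2][(abs(l[...,0]-36)<12)&(abs(l[...,1]+70)<22)]*1000,[50,90,98]).round(1))
E
```

```text
[303.33009709 242.85436893] 103 [-57.4588626    7.28376957] ang 0.006092407624601476
12.3333 [0.45697279 0.2578302  0.23940686] [0.30659115 0.01709711 1.4456286 ] 0.0004668907747799781
side0 seam darkness [223. 182. 193. 222.]
s11 seam darkness [77. 35. 44. 64.]
top0 [np.float64(71.6), np.float64(69.8), np.float64(69.4), np.float64(67.6)] hook zone z [63.6 86.  88.2]
t11 [np.float64(68.2), np.float64(67.0), np.float64(67.2), np.float64(66.6)] hook zone z [74.8 86.2 87.6]
```

The lever's fully down and the seam has closed: its dark line is mostly gone, and the far half's edge moved in about 3.4 mm at the latch. The tool is clear, so I'm handing in.

```bash
python3 -c "
from plant import robot
print(robot.close_job())"
```

```text
the job is handed in; nothing more can be done
None
```

The job is handed in: the loop is hooked on the keeper, the lever is snapped fully down over centre (about 0 rad) and the seam is drawn shut, with the bottles and glassware not touched; the loop slipped from the gripper once on the way over and had to be regripped.

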